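# Nest the parts pots and hold the container lid open

### The job

Put the three empty white flared parts pots together: nest them one inside another, in any order, into one upright stack standing on the bench, and let go of it. Then lift the lid of the grey container by its black handle and hold it still, open at 50 degrees, so that I can put the stack away inside: the lid falls shut when let go, so finish while holding the handle and do not put it down. Leave the other things on the bench where they are.

Things in the scene. Friction and masses are not known exactly. Their poses are not given: they have to be found in the camera images.
- pot1: one of 3 identical loose white flared parts pots, 50 mm high, 50 g; foot 34 mm across; upright collar 62 mm across from 32 to 50 mm up; mouth 54 mm. Nested, the upper collar rests on the lower rim: each pot adds 18 mm, play 2 mm. To nest, grip the collar from above with fingertips not below its underside, to clear the lower pot. Origin: centre of the underside; z up
- pot2: one of 3 identical loose white flared parts pots, 50 mm high, 50 g; foot 34 mm across; upright collar 62 mm across from 32 to 50 mm up; mouth 54 mm. Nested, the upper collar rests on the lower rim: each pot adds 18 mm, play 2 mm. To nest, grip the collar from above with fingertips not below its underside, to clear the lower pot. Origin: centre of the underside; z up
- pot3: one of 3 identical loose white flared parts pots, 50 mm high, 50 g; foot 34 mm across; upright collar 62 mm across from 32 to 50 mm up; mouth 54 mm. Nested, the upper collar rests on the lower rim: each pot adds 18 mm, play 2 mm. To nest, grip the collar from above with fingertips not below its underside, to clear the lower pot. Origin: centre of the underside; z up
- tote: grey plastic stock container with a hinged grey lid, fixed to the bench: 300 mm along its y, 200 mm along its x, 120 mm high (127 mm over the lid). Origin: centre of its underside; its front, with the handle, faces its own -x; the hinge runs along its far (+x) top edge
- lid_hinge (a point): middle of the lid's hinge axis, 108 mm behind the container's centre (its +x) and 120 mm above the bench; the axis runs level along the container's y
- lid (a joint): opening angle of the lid, rad: 0 shut, growing as its front edge swings up and back about the hinge; 50 degrees = 0.873; stop at 1.3. Flat panel, 214 mm from hinge to front edge, 0.3 to 0.6 kg, on a free hinge: falls shut from every angle; lifting takes 1 to 3 N at the handle
- handle (a point): black bow handle on the lid's front edge: round level bar 11 mm thick, 100 mm straight, legs at its ends, 45 mm clear in front of the lid for fingers on both sides. Origin: middle of the bar, 259 mm from the hinge axis, 3 mm above it when shut; y along the bar, x from bar to hinge, turning with the lid. Gripped across from above, the bar can turn between the pads
- label_roll: bystander: white paper label roll standing on end, 68 mm across, 45 mm high, with a 39 mm bore; stands among the pots. Origin: centre of the underside
- reel: bystander: black component reel lying flat, 178 mm across, 12 mm high. Origin: centre of the underside
- screwdriver: bystander: screwdriver lying on the bench, 180 mm long along its x. Origin: middle of the underside
- cutter: bystander: grey safety cutter lying flat, 150 x 24 x 18 mm, long along its x. Origin: middle of the underside
- carton: bystander: small brown carton, 75 x 55 x 45 mm. Origin: centre of the underside
- jar: bystander: clear jar with black screw cap, 56 mm across, 75 mm high. Origin: centre of the underside
- tape: bystander: brown roll of tape lying flat, 100 mm across, 48 mm high. Origin: centre of the underside

How it is judged:
On the way:
1. the three pots are nested in one upright stack on the bench and let go, the lid still shut (horizontal distance between pot1 and pot2 below 0.005 m and horizontal distance between each of pot1, pot2 and pot3 below 0.005 m and height (world z) of each of pot1, pot2, pot3 below 0.04 m and angle between each of pot1, pot2, pot3's own z axis and vertical below 0.1 rad and contact force between each of the arm, the fingers and pot1 below 0.1 N and contact force between each of the arm, the fingers and pot2 below 0.1 N and contact force between each of the arm, the fingers and pot3 below 0.1 N and linear speed of each of pot1, pot2, pot3 below 0.02 m/s and value of joint lid below 0.06 rad), for 0.3 s.
At the end, for the whole second after the job is handed in: lid still (0.05 rad/s) and open 50 degrees +-6, held by the fingers (0.4 N or more) at its handle (TCP within 75 mm of its middle); pots nested in one stack on the bench at rest: upright within 0.1 rad, axes within 5 mm, no foot above 40 mm (36 mm when fully nested), clear of the container (horizontal distance between pot1 and pot2 below 0.005 m and horizontal distance between each of pot1, pot2 and pot3 below 0.005 m and height (world z) of each of pot1, pot2, pot3 below 0.04 m and angle between each of pot1, pot2, pot3's own z axis and vertical below 0.1 rad and linear speed of each of pot1, pot2, pot3 below 0.02 m/s and contact force between tote and pot1 below 0.1 N and contact force between tote and pot2 below 0.1 N and contact force between tote and pot3 below 0.1 N and value of joint lid between 0.768 and 0.978 rad and velocity of joint lid between -0.05 and 0.05 rad/s and contact force between the fingers and tote above 0.4 N and distance between the grasp point and handle below 0.075 m); the arm keeps its last pose, push and grip.
It fails at once if one of the other things on the bench is moved more than 30 mm (distance of any of label_roll, reel, screwdriver, cutter, carton, jar, tape from where it was at the start of the episode above 0.03 m).
It also fails if it takes over 61 s, if anything falls off the work surface, if the arm or the gripper's body presses on something with over 40 N, if the wrist force passes 120 N, or if a joint passes its speed limit or range.

### The arm

A 7-joint arm with a two-finger parallel gripper is mounted at the origin on the work surface. World frame = base frame: x ahead of the robot, y to its left, z up, the work surface at z = 0. Lengths are in m, angles in rad, forces in N, time in s.
With the tool pointing down it reaches from about 0.425 to 0.925 m from the base axis. Payload 6.8 kg.
Tool frame: the origin (TCP) lies between the finger pads, 19 mm behind the fingertips; this is the grasp point; z points along the fingers, y is the line along which they close (so a half turn about z gives the same grasp; the last joint's range is limited). The gripper opens to 85 mm and grips with 20 to 120 N. Pads are 22 mm wide; open, the fingers measure 114 mm over their backs; the gripper's body (76 mm by 85 mm) begins 54 mm behind the grasp point. The pads swing forward as they close: fully open they stand 13 mm farther back than shut.
Start: joints at [1.014, 0.477, 0.022, 1.555, -0.011, 1.109, -0.083], TCP at [0.293, -0.608, 0.25] pointing down, gripper open.
Joint ranges: [-2.96, 2.96], [-0.34, 2.1], [-1.41, 1.46], [0.24, 2.44], [-1.37, 4.51], [0.17, 1.92], [-2.96, 2.96]. Speed limits (rad/s): [2.39, 2.39, 3.14, 3.14, 3.14, 3.14, 3.14].

### API

Orientations are given as a unit quaternion [w, x, y, z].
In Python, from cell import env, kinematics, monitor, cams, spot_in, mark_of gives the robot as it stands. Calls block until the motion is done:
- env.reach(position, orientation): joint-space move of the TCP to a pose.
- env.movel(position, velocity=0.15, rot=None, stop_force=None): straight line of the TCP; rot=None keeps the orientation; velocity is the mean speed in m/s. With stop_force (N) it stops when the force on the tool has changed by that much, and returns True; else False.
- env.goto_joints(angles): joint-space move.
- env.grip(opening, f_grip=None): finger opening in m; f_grip is the grip in N (None keeps the last); returns when the fingers have stopped.
- env.dwell(seconds).
- kinematics.inverse_kinematics(position, orientation): joint angles nearest the present ones, or None.
- monitor.get_state(): the state.
- cams.camera(name): name is "scene" or "top"; returns (picture, depth): 384x512x3 uint8, blue, green, red; 384x512 float32, m along the optical axis (not along the pixel's ray), 0 where there is no reading.
- cams.calibration(name): a dict with "fx", "fy", "cx", "cy" (pixels), "rvec" (rotation vector, rad) and "tvec" (3), from world to camera coordinates, as OpenCV has them. Camera axes: x right, y down, z forward; pixel columns grow to the right and rows downward; lengths in m; the calibration is good to about 2 mm. A picture is of the moment at which its call begins. calibration takes no time and is no camera call.
A pose or a line that the arm cannot do raises env.PlanningError and nothing moves.
- env.job_done(): hands the job in; it is judged then, once.
Trained networks look in the newest picture that a camera, given by its name, has taken for a name from the list of things; names that differ only in an ending like _2 or _b are one class to them, and where a whole thing is asked for, a point or a joint stands for the part that bears it (a point fixed in the world has none). Each returns a list of dicts, best first, with "score" (0 to 1); they miss things now and then, are a little off and sometimes report something else, mostly with a low value. They report only what shows in the picture. A call takes as long as a camera call.
- spot_in(query, camera): "at" ([x, y, z] in m, in the coordinates of the camera as it stood for that picture, good to about 4 mm: the middle of the surface that is visible of it).
- mark_of(query, camera): "at" ([x, y, z] in m, in the coordinates of the camera as it stood for that picture, good to about 4 mm: a listed point, or the origin of a listed thing).
The state is a dict: "time": time; "qpos": joint angles; "joint_velocities": joint speeds; "joint_torque": joint torques, N m; "tcp_pos": TCP position; "orientation": TCP orientation; "force": force on the tool from outside, world axes, zero at the start; "torque": the same for the moment, N m; "opening": finger opening in m; "gripper_force": force on a finger pad.
Only numpy, scipy, OpenCV 4.12 (cv2) and the standard library are available. Lean on these libraries where they do the work, as an engineer would, in place of code of your own. Each camera call takes 0.05 s, during which the arm holds its last target. There are 200 camera calls.

## Working session

There is one attempt and no reset: what is moved stays moved. The work goes in short steps, each a Python script; the robot and the scene stay as the last script left them, time stands still between calls to the robot, and variables do not carry over. Pictures are saved under pics/ and viewed, at most 10 in all, crops included, and the job is handed in when it is done.

```bash
ls; mkdir -p pics; cat > h.py <<'E'
from cell import env, kinematics, monitor, cams, spot_in, mark_of
import numpy as np, cv2
def T(cam):
    c=cams.calibration(cam); R=cv2.Rodrigues(np.array(c["rvec"],float))[0]; return c,R,np.array(c["tvec"],float).ravel()
def w(cam,p):
    c,R,t=T(cam); return R.T@(np.array(p)-t)
def px(cam,p):
    c,R,t=T(cam); q=R@np.array(p)+t; return np.round([c["fx"]*q[0]/q[2]+c["cx"],c["fy"]*q[1]/q[2]+c["cy"]])
def cloud(cam,d):
    c,R,t=T(cam); v,u=np.mgrid[:384,:512]
    P=np.stack([(u-c["cx"])*d/c["fx"],(v-c["cy"])*d/c["fy"],d],-1)
    return (P-t)@R
E
python3 - <<'E'
from h import *
np.set_printoptions(precision=3,suppress=True)
for cam in ("scene","top"):
    p,d=cams.camera(cam); cv2.imwrite(f"pics/{cam}0.png",p); np.save(cam+"0.npy",d)
    print(cam,"pos",-T(cam)[1].T@T(cam)[2])
    for q in ["pot1","label_roll","handle","lid_hinge","tote","reel","screwdriver","cutter","carton","jar","tape"]:
        for r in mark_of(q,cam): 
            W=w(cam,r["at"]); print(cam,q,round(r["score"],2),W,px(cam,W))
print(monitor.get_state()["time"], monitor.get_state()["orientation"])
E
```

```text
cell.py
pics
scene pos [1.593 0.337 1.195]
scene pot1 0.79 [ 0.44  -0.314 -0.002] [177. 164.]
scene pot1 0.79 [ 0.471 -0.144  0.   ] [216. 179.]
scene pot1 0.52 [ 0.587 -0.154 -0.   ] [201. 200.]
scene label_roll 0.72 [ 0.628 -0.313 -0.004] [155. 199.]
scene handle 0.79 [0.496 0.239 0.121] [322. 184.]
scene handle 0.27 [ 0.646 -0.468 -0.   ] [113. 191.]
scene lid_hinge 0.89 [0.752 0.233 0.117] [301. 243.]
scene tote 0.61 [ 0.649  0.235 -0.005] [306. 243.]
scene reel 0.7 [ 0.767 -0.15   0.001] [182. 239.]
scene screwdriver 0.72 [ 0.587 -0.154  0.003] [201. 200.]
scene screwdriver 0.58 [ 0.354 -0.26   0.001] [199. 152.]
scene cutter 0.74 [ 0.433 -0.026 -0.002] [250. 180.]
scene carton 0.82 [ 0.645 -0.467  0.   ] [113. 191.]
scene jar 0.65 [ 0.511 -0.482 -0.002] [128. 166.]
scene jar 0.38 [ 0.626 -0.311 -0.005] [156. 198.]
scene tape 0.56 [ 0.395  0.488 -0.001] [394. 205.]
top pos [0.444 0.012 1.377]
top pot1 0.81 [ 0.443 -0.323  0.003] [353. 225.]
top pot1 0.57 [ 0.578 -0.148 -0.001] [299. 187.]
top pot1 0.56 [ 0.469 -0.148  0.   ] [301. 219.]
top label_roll 0.89 [ 0.626 -0.31  -0.   ] [347. 172.]
top handle 0.64 [0.493 0.236 0.124] [180. 213.]
top handle 0.5 [ 0.583 -0.152 -0.003] [301. 185.]
top handle 0.27 [ 0.765 -0.149  0.002] [298. 132.]
top lid_hinge 0.76 [0.751 0.231 0.122] [181. 131.]
top tote 0.58 [0.642 0.23  0.006] [187. 170.]
top tote 0.31 [ 0.47  -0.144  0.003] [300. 219.]
top reel 0.88 [ 0.766 -0.152  0.   ] [299. 132.]
top screwdriver 0.75 [ 0.352 -0.261  0.002] [336. 253.]
top screwdriver 0.6 [0.493 0.238 0.121] [179. 213.]
top cutter 0.54 [ 0.433 -0.027  0.001] [265. 231.]
top carton 0.55 [ 0.641 -0.468  0.001] [393. 166.]
top carton 0.43 [0.496 0.236 0.121] [180. 212.]
top jar 0.88 [ 0.514 -0.484  0.001] [399. 203.]
top tape 0.58 [0.392 0.492 0.002] [110. 247.]
1.2 [0.    0.975 0.223 0.   ]
```

View pics/top0.png

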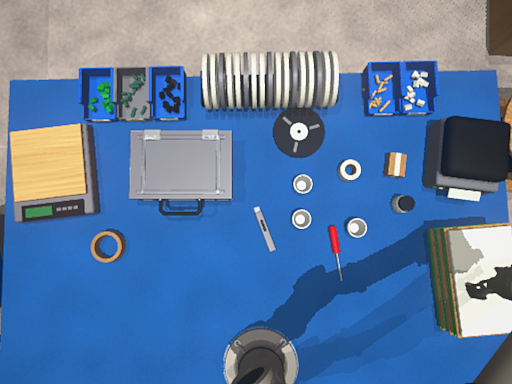

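View pics/scene0.png

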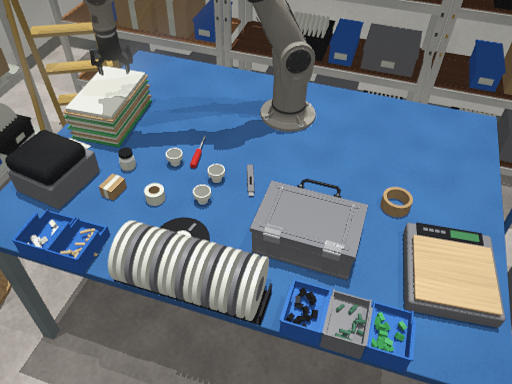

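```bash
python3 - <<'E'
from h import *
np.set_printoptions(precision=4,suppress=True)
for cam in ("top","scene"):
    C=cloud(cam,np.load(cam+"0.npy"))
    for g in [(.442,-.32),(.47,-.146),(.58,-.15),(.626,-.31)]:
        m=(np.hypot(C[...,0]-g[0],C[...,1]-g[1])<.045)&(C[...,2]>.035)&(C[...,2]<.06)
        P=C[m]; c,r=cv2.minEnclosingCircle(P[:,:2].astype(np.float32)); print(cam,g,m.sum(),np.array(c),r,np.percentile(P[:,2],[10,50,90]))
    m=(np.abs(C[...,0]-.495)<.02)&(np.abs(C[...,1]-.236)<.07)&(C[...,2]>.1)
    P=C[m]; print("handle",len(P),P.mean(0),P.min(0),P.max(0),np.polyfit(P[:,1],P[:,0],1))
    m=(np.abs(C[...,0]-.64)<.12)&(np.abs(C[...,1]-.236)<.2)&(C[...,2]>.115)&(C[...,2]<.14)
    print("lid",cv2.minAreaRect(C[m][:,:2].astype(np.float32)),np.median(C[m][:,2]))
E
```

```text
top (0.442, -0.32) 143 [ 0.4348 -0.3242] 0.03130859509110451 [0.0384 0.0469 0.0522]
top (0.47, -0.146) 133 [ 0.468  -0.1455] 0.030927155166864395 [0.0372 0.0467 0.0517]
top (0.58, -0.15) 131 [ 0.582  -0.1542] 0.031213054433465004 [0.0385 0.0473 0.0532]
top (0.626, -0.31) 251 [ 0.6271 -0.313 ] 0.03443906828761101 [0.0407 0.0444 0.048 ]
handle 194 [0.4953 0.2345 0.1267] [0.4864 0.1701 0.1163] [0.5137 0.2993 0.1341] [0.0185 0.4909]
lid ((0.6390822529792786, 0.23168060183525085), (0.32058656215667725, 0.23354396224021912), 89.92887878417969) 0.1277750104478338
scene (0.442, -0.32) 128 [ 0.4431 -0.3203] 0.03435297682881355 [0.037  0.044  0.0495]
scene (0.47, -0.146) 130 [ 0.4724 -0.1418] 0.033856816589832306 [0.0366 0.0439 0.0491]
scene (0.58, -0.15) 145 [ 0.5855 -0.1501] 0.03438657149672508 [0.0367 0.0431 0.0499]
scene (0.626, -0.31) 200 [ 0.6315 -0.3126] 0.039601895958185196 [0.0378 0.0423 0.046 ]
handle 140 [0.5003 0.2379 0.1241] [0.4907 0.1734 0.1125] [0.5138 0.3017 0.133 ] [0.0152 0.4966]
lid ((0.6402212977409363, 0.23463350534439087), (0.3195357024669647, 0.23911671340465546), 89.88105773925781) 0.12628450902767546
```

Top view: pots at (303,183), (301,218) and (357,228), the label roll at (349,170), and the handle at (180,208). The scene view agrees with these. All heights match the text: rims 50 mm, handle about 123 mm. I'll use the pot at (0.470, −0.145) as the base. Each pot gets gripped along two crossed axes, which centres it.

```bash
cat >> h.py <<'E'
def q(yaw):
    a=np.radians(yaw)/2; return np.array([0,np.cos(a),np.sin(a),0])
A=np.array([.439,-.322]);B=np.array([.470,-.145]);C_=np.array([.5835,-.152])
GZ=.050
def st(): 
    s=monitor.get_state(); return round(s["time"],2),np.round(s["tcp_pos"],4),round(s["opening"],4),round(s["gripper_force"],1),np.round(s["force"],1)
def centre(p,y1,y2):
    env.reach([*p,.09],q(y1)); env.movel([*p,GZ],.15); env.grip(.05,20); print("g1",st())
    env.grip(.083); env.movel([*p,.075],.15); env.reach([*p,.075],q(y2)); env.movel([*p,GZ],.15)
    env.grip(.05,20); print("g2",st())
E
python3 - <<'E'
from h import *
np.set_printoptions(precision=3,suppress=True)
for p in (A,B,C_):
    for y in (45,-45,135,-135): print(p,y,kinematics.inverse_kinematics([*p,.06],q(y)))
for y in (90,-90): print(y,kinematics.inverse_kinematics([.494,.236,.125],q(y)),kinematics.inverse_kinematics([.585,.232,.32],q(y)))
env.reach([*B,.15],q(45)); centre(B,45,-45)
env.grip(.083); env.movel([*B,.13],.25); print(st())
E
```

```text
[ 0.439 -0.322] 45 [ 0.616  0.527 -0.124  2.003  0.107  0.618 -0.364]
[ 0.439 -0.322] -45 [ 0.391  0.529  0.162  2.019 -0.144  0.604 -1.707]
[ 0.439 -0.322] 135 [ 0.836  0.556 -0.403  1.988  0.343  0.663  0.999]
[ 0.439 -0.322] -135 [ 1.368  0.891 -1.194  1.955  0.989  1.046  2.065]
[ 0.47  -0.145] 45 [ 0.369  0.474 -0.239  2.118  0.201  0.571 -0.8  ]
[ 0.47  -0.145] -45 [ 0.107  0.464  0.08   2.136 -0.069  0.544 -2.118]
[ 0.47  -0.145] 135 [ 0.581  0.511 -0.5    2.104  0.414  0.622  0.579]
[ 0.47  -0.145] -135 [ 1.069  0.818 -1.192  2.076  0.967  0.968  1.693]
[ 0.584 -0.152] 45 [ 0.326  0.605 -0.232  1.856  0.203  0.703 -0.807]
[ 0.584 -0.152] -45 [ 0.065  0.597  0.114  1.875 -0.103  0.675 -2.116]
[ 0.584 -0.152] 135 [ 0.536  0.651 -0.517  1.841  0.447  0.767  0.564]
[ 0.584 -0.152] -135 [ 0.947  0.965 -1.195  1.814  1.011  1.126  1.737]
90 [ 0.196  0.641 -1.006  1.922  0.666  0.957 -1.132] [ 0.112  0.466 -0.828  1.544  0.352  1.287 -0.762]
-90 [ 0.297  0.75  -1.188  1.916  0.81   1.062  1.898] [ 0.3    0.607 -1.183  1.533  0.568  1.385  2.216]
g1 (4.15, array([ 0.471, -0.145,  0.052]), 0.0618, 19.8, array([-1.9,  0.5,  8.8]))
g2 (6.65, array([ 0.47 , -0.145,  0.051]), 0.0607, 21.3, array([-0.6, -1.5,  6.9]))
(7.47, array([ 0.47 , -0.145,  0.131]), 0.0833, 0.0, array([ 0. , -0.2,  0.4]))
```

```bash
cat >> h.py <<'E'
def nest(p,level):
    env.reach([*p,.13+.018*(level-1)],q(45)); centre(p,45,-45)
    g=monitor.get_state()["tcp_pos"][2]; top=.13+.018*(level-1)
    env.movel([*p,top],.25); env.reach([*B,top],q(-45))
    print("held",st())
    hit=env.movel([*B,g+.018*level+.001],.08,stop_force=6); print("hit",hit,st())
    env.grip(.083); env.movel([*B,top],.25); print(st())
E
python3 - <<'E'
from h import *
nest(C_,1)
# check from both cameras
for cam in ("top","scene"):
    p,d=cams.camera(cam); cv2.imwrite(f"pics/{cam}1.png",p)
    for r in mark_of("pot1",cam): print(cam,round(r["score"],2),w(cam,r["at"]).round(3))
p=cv2.imread("pics/scene1.png")[110:240,130:290]; cv2.imwrite("pics/s1c.png",cv2.resize(p,None,fx=4,fy=4))
E
```

```text
g1 (9.74, array([ 0.5846, -0.1522,  0.0519]), 0.0618, 20.6, array([-2.2, -0.2,  5.2]))
g2 (12.23, array([ 0.5841, -0.1523,  0.0508]), 0.0599, 22.6, array([ 0.3, -0.4,  2.5]))
held (13.22, array([ 0.4687, -0.1447,  0.1292]), 0.0599, 22.2, array([ 1. , -0.4, -0.6]))
hit True (13.99, array([ 0.4695, -0.1448,  0.0688]), 0.0601, 23.0, array([-0.6,  0.3,  6.6]))
(14.75, array([ 0.4706, -0.145 ,  0.1309]), 0.083, 0.0, array([ 0.4, -0.1,  0.1]))
top 0.56 [ 0.437 -0.323 -0.002]
top 0.49 [ 0.47  -0.145  0.021]
scene 0.71 [ 0.437 -0.318 -0.001]
scene 0.65 [ 0.471 -0.147  0.02 ]
scene 0.55 [ 0.471 -0.15   0.003]
```

View pics/s1c.png

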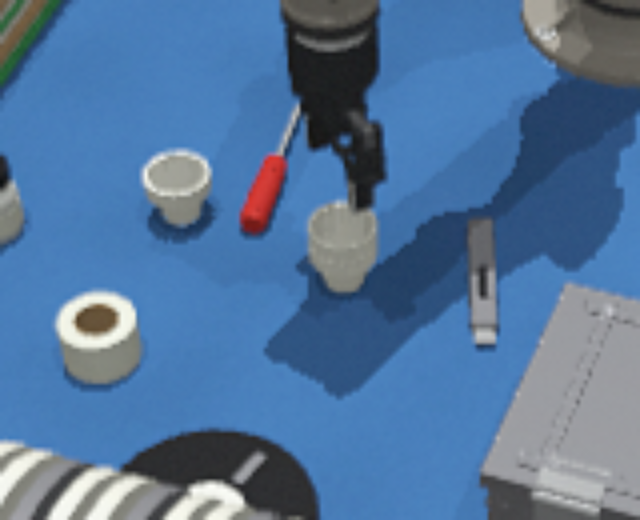

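The crop shows two pots nested upright at (343,245) and the third still at (178,185). The stop height matches an 18 mm step. Next is the third pot.

```bash
python3 - <<'E'
from h import *
nest(A,2)
env.movel([*B,.24],.25)
for cam in ("top","scene"):
    p,d=cams.camera(cam); cv2.imwrite(f"pics/{cam}2.png",p)
    C=cloud(cam,d); m=(np.hypot(C[...,0]-B[0],C[...,1]-B[1])<.045)&(C[...,2]>.06)&(C[...,2]<.12)
    P=C[m]; c,r=cv2.minEnclosingCircle(P[:,:2].astype(np.float32)); print(cam,np.round(c,4),round(r,4),np.percentile(P[:,2],[10,50,90,99]).round(3))
    for r in mark_of("pot1",cam): print(cam,round(r["score"],2),w(cam,r["at"]).round(3))
    for r in mark_of("handle",cam)[:1]+mark_of("lid_hinge",cam)[:1]: print(cam,round(r["score"],2),w(cam,r["at"]).round(3))
p=cv2.imread("pics/scene2.png")[110:240,130:290]; cv2.imwrite("pics/s2c.png",cv2.resize(p,None,fx=4,fy=4))
print(st())
E
```

```text
g1 (17.59, array([ 0.4399, -0.3226,  0.0517]), 0.0612, 20.3, array([-1.7,  1.8,  7.4]))
g2 (20.07, array([ 0.4393, -0.3224,  0.0509]), 0.0611, 21.5, array([-2. ,  0.2,  6.2]))
held (21.37, array([ 0.4694, -0.1453,  0.1473]), 0.0611, 22.0, array([ 0.3, -0.1, -0.2]))
hit True (22.14, array([ 0.4693, -0.1453,  0.0869]), 0.061, 22.5, array([-0.9,  0.2,  5.7]))
(22.89, array([ 0.4706, -0.145 ,  0.1489]), 0.0829, 0.0, array([-0.6,  0.2, -0.2]))
top [ 0.4662 -0.1367] 0.0284 [0.064 0.079 0.086 0.091]
top 0.47 [ 0.473 -0.147  0.033]
top 0.67 [0.496 0.237 0.123]
top 0.76 [0.752 0.227 0.12 ]
scene [ 0.4725 -0.1419] 0.0355 [0.063 0.075 0.085 0.089]
scene 0.73 [ 0.472 -0.141  0.037]
scene 0.47 [ 0.471 -0.145  0.018]
scene 0.4 [ 0.473 -0.147  0.001]
scene 0.91 [0.493 0.237 0.123]
scene 0.8 [0.747 0.232 0.118]
(23.81, array([ 0.4697, -0.145 ,  0.2394]), 0.0831, 0.0, array([ 1. , -0.6,  0.3]))
```

View pics/s2c.png

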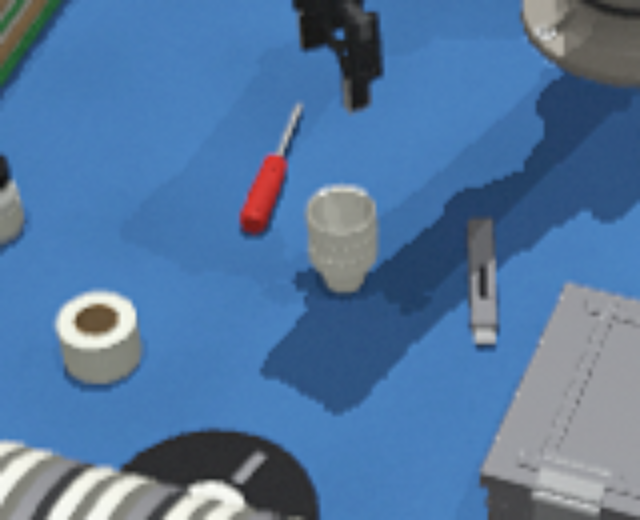

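The stack stands nested at (343,240) in the crop, about 86–88 mm high, with the pots clear of everything. Next is the lid.

```bash
python3 - <<'E'
from h import *
H=np.array([.4942,.237,.123]); 
env.grip(.045); env.reach([*H[:2],.20],q(90)); print(st())
print("hit",env.movel(H,.1,stop_force=8)); print(st())
env.grip(0.0,50); s=st(); print("grip",s)
H[0]=s[1][0]; hinge=np.array([H[0]+.259,H[1]-.003,.120])
r=np.hypot(.259,.003); a0=np.arctan2(.003,.259)
for d in range(5,51,5):
    a=a0+np.radians(d)
    env.movel(hinge+[-r*np.cos(a),.003*np.cos(a),r*np.sin(a)],.06)
    if d in(5,15,30,50): print(d,st())
for cam in ("top","scene"):
    p,dd=cams.camera(cam); cv2.imwrite(f"pics/{cam}3.png",p); np.save(cam+"3.npy",dd)
    C=cloud(cam,dd)
    m=(np.abs(C[...,0]-.68)<.06)&(np.abs(C[...,1]-.13)<.03)&(C[...,2]>.128)
    P=C[m]
    if len(P)>20: print(cam,len(P),"lid angle",np.degrees(np.arctan(-np.polyfit(P[:,0],P[:,2],1)[0])))
    for r_ in mark_of("handle",cam)[:1]: print(w(cam,r_["at"]).round(3))
print(st())
E
```

```text
(25.7, array([0.4947, 0.2358, 0.2   ]), 0.045, 0.0, array([ 0.1, -0.7, -0.4]))
hit False
(26.62, array([0.4947, 0.2372, 0.1235]), 0.045, 0.0, array([ 0. , -0.8,  0.2]))
grip (27.03, array([0.4925, 0.2372, 0.1235]), 0.009, 48.7, array([-6.9, -0.6,  6.4]))
5 (27.56, array([0.4937, 0.2371, 0.1458]), 0.0092, 48.7, array([-3.9,  1.1, -1.4]))
15 (28.61, array([0.5019, 0.2369, 0.1909]), 0.009, 48.7, array([-5.3,  1.4, -0.9]))
30 (30.18, array([0.5277, 0.2364, 0.2533]), 0.0091, 48.7, array([-9.6,  0.4,  2.2]))
50 (32.28, array([0.5864, 0.2352, 0.3243]), 0.0094, 48.9, array([-14. ,  -2.9,  15.5]))
top 664 lid angle 49.87251113904819
[0.585 0.233 0.317]
scene 1273 lid angle 49.811859853392605
[0.588 0.235 0.317]
(32.48, array([0.5862, 0.2352, 0.3242]), 0.009, 48.9, array([-13.7,  -3.3,  14.1]))
```

View pics/scene3.png

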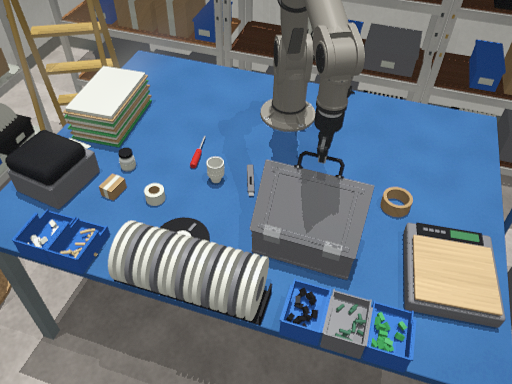

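The scene picture shows the lid held open by its handle at (322,165) and the stack untouched at (216,170). Both cameras measure the lid at about 49.8°.

```bash
python3 - <<'E'
from h import *
env.dwell(1.0); print(st(), np.abs(monitor.get_state()["joint_velocities"]).max())
print(env.job_done())
E
```

```text
(33.48, array([0.5862, 0.2352, 0.3242]), 0.0087, 48.9, array([-14.1,  -3.2,  14.9])) 0.0015985279495068024
the job is handed in; nothing more can be done
None
```

The three pots stand nested in one upright stack on the bench, released, and the arm is holding the lid still by its handle at about 49.8°; I handed the job in at 33.5 s of the 61 s allowed, and no verdict came back.

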